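Crack a stuck steriliser lid with the lid hook and hold it ajar to vent

TASK

The gasket of the bench steriliser has stuck after its run, and the chamber must vent before anyone opens it fully. Lift the lid hook up and off its peg on the utensil stand (leave the spatula hanging), catch the steriliser's bail handle with it, and pull the lid free of the gasket, keeping the gripper itself off the steriliser and never letting the lid fly open to 5 cm or more at the front. Finish while still holding the lid steadily on the hook, open only about 2 cm at its front edge; do not set it down or let go, and do not knock the other things on the bench about.

Things in the scene. Friction and masses are not known exactly. Their poses are not given: they have to be found in the camera images.
- steriliser: White box with a flat steel lid, fixed, 200 mm deep (x), 236 wide (y, over its side grips). Origin: centre of its underside; x points from its control-panel front (robot side) to its back, z up. Lid plate 206 x 226 mm, its top at z = 122 mm when shut; a raised panel on its rear part ends at z = 131, two fittings on that at 146.
- bail (a point): Handle near the lid's front: round 8 mm bar along y, straight over 72 mm, on legs at y = -45 and +45 mm. Origin: middle of the bar's axis; axes turn with the lid (shut: those of the steriliser, origin at (-82, 0, 166) mm in its frame). The lid plate's top is 44 mm below the bar's axis, its front edge 21 mm before the bar; the raised panel begins 41 mm behind.
- lid (a joint): Lid angle, rad: 0 shut, 1.3 wide open; 0.1 lifts the front edge 2 cm. Hinge line along y at x = 104, z = 110 mm in the steriliser's frame; the bar lies 186 mm before and 56 above it. Lid about 0.6 kg, falls by itself. Stuck gasket: the pull at the bail rises to 11 to 18 N within 3 mm of lift, stays there until it lets go at 8 to 11 mm, and is then only the lid's weight, 3 to 4 N.
- lid_hook: Loose 0.11 kg tool, the one of the two hanging tools that ends in a C-shaped hook. Origin: middle of the top edge of its handle's slot, where the peg carries it; z up, hangs with the stand's axes. Black handle 10 mm thick (x), 24 wide (y; grip it across this), z = +10 to -78 mm; slot 12 mm wide (y), z = 0 to -32. Below, a 6 mm rod; see hook_seat.
- hook_seat (a point): Point of the hook where the bar's axis rests: (0, 0, -141) mm in the lid hook's frame. The mouth opens upward, 17 mm wide (x); the tip is on the +x side, reaches x = +15 mm and stands 8 mm above this point; the hook's back is on the -x side, to x = -15 mm; its underside is 10 mm below this point.
- utensil_stand: Steel stand, fixed. Origin: on the bench under the middle of its cross bar (along y, top at z = 265 mm); x points away from the robot. Two 6 mm pegs at y = -55 and +55 mm, axis at z = 260, run from the bar towards -x to x = -74, where they turn up, ending at x = -84, z = 271. Tools hang near x = -54; one lifted 11 to 24 mm can be drawn off towards -x.
- spatula: The other tool on the stand, with the same black handle but a flat 30 x 34 mm steel blade; origin, as with the lid hook, at the top edge of its slot. It stays hanging.
- tip_box: Clear pinkish pipette tip box, 131 x 97 mm, 64 mm high; origin at the centre of its underside. Bystander.
- microtube_rack: Low orange microtube rack, 206 x 85 mm, 28 mm high; origin at the centre of its underside. Bystander.

How it is judged:
By the outcome, as a careful person would: the job done as asked, in the order asked, and still so for the second after the job is handed in, while the arm keeps its last pose, push and grip.
It also fails if it takes over 42 s, if anything falls off the work surface, if the arm or the gripper's body presses on something with over 40 N, if the wrist force passes 120 N, or if a joint passes its speed limit or range.

ROBOT

A 6-joint arm with a two-finger parallel gripper is mounted at the origin on a cart in front of the work surface, level with it; the furniture and walls round the work are solid. World frame = base frame: x ahead of the robot, y to its left, z up, the work surface at z = 0. Lengths are in m, angles in rad, forces in N, time in s.
With the tool pointing down it reaches from about 0.275 to 0.775 m from the base axis. Payload 14.6 kg.
Tool frame: the origin (TCP) lies at the very end of the fingers, on their centre line; the grasp point (between the pads) lies 19 mm behind it (ctrl.grasp_offset is the distance from the TCP to the grasp point, in m); z points along the fingers, y is the line along which they close (so a half turn about z gives the same grasp; the last joint's range is limited). The gripper opens to 85 mm and grips with 20 to 120 N. Pads are 22 mm wide; open, the fingers measure 114 mm over their backs; the gripper's body (76 mm by 85 mm) begins 54 mm behind the grasp point. The pads swing forward as they close: fully open they stand 13 mm farther back than shut.
Start: joints at [1.015, 0.263, -0.048, 1.259, 0, 1.415], TCP at [0.205, 0.483, 0.231] pointing down, gripper open.
Joint ranges: [-2.65, 2.65], [-0.89, 1.7], [-1.18, 1.37], [-2.13, 2.11], [-1.35, 1.29], [-3.14, 3.14]. Speed limits (rad/s): [1.89, 1.89, 2.57, 2.79, 3.14, 3.14].

INTERFACE

Orientations are given as a unit quaternion [x, y, z, w].
In Python, from station import ctrl gives the robot as it stands.
- The arm moves only by the tool shift_gripper, called after "Emit:" as name(argument=value, ...) on one line, values as JSON. Schema: {"type":"object","properties":{"ticks":{"type":"array","items":{"type":"array","items":{"type":"number"},"minItems":6,"maxItems":6},"minItems":1,"maxItems":8},"jaw":{"type":"number"},"only":{"type":"string"},"quiet":{"type":"boolean"},"lines":{"type":"string"}},"required":["ticks"],"additionalProperties":false}. ticks is a list of rows, 1 to 8 of them, each of 6 numbers: dx, dy, dz in shares of the most that a row can go, 1 being 62.5 mm, then a rotation vector rx, ry, rz in normalised numbers (1 is pi/2 rad); each row shifts and turns the commanded pose from where the row before left it, along the tool's axes as they then stand; what a row does not reach is not made up. A row lasts 1/8 s, in which the tool goes at most 0.0625 m and 0.188 rad, less where a joint would pass 70% of its speed; a pose out of reach is approached as far as the arm can. jaw is the finger opening in m, set as the call begins (left out keeps the last). The fingers move at their own pace and stop on an object; the grip force is fixed at half the most. Time passes only in rows, so rows that do not move let the fingers close. The tool returns the time, the measured TCP pose, the force, the opening and the grip force at its end. only (a regular expression) keeps the lines of the reply that match it, lines (a string "A,B") keeps lines A to B, and quiet returns only ok. Input that does not fit is refused with a message, and nothing moves.
- ctrl.observe(): the state, without advancing time (a new reading comes with each control period).
- ctrl.grab_frame(name): name is "side" or "top" or "wrist"; returns the picture (480x640x3 uint8, red, green, blue); there is no depth.
- ctrl.camera_params(name): a dict with "vertical_fov" (degrees; the focal length in pixels is half the picture's height over the tangent of half this angle, whatever the lens; pixels are square), "cx", "cy" (the principal point, pixels), "world_from_camera" (4x4, takes a point from camera to world coordinates); the wrist camera has in their place "hand_eye" (4x4, takes a point from camera to tool coordinates, whose origin is the TCP and whose axes are the flange's). Camera axes: x right, y up, looking along -z (the intrinsics and any distortion apply to the point x, -y, -z); pixel columns grow to the right and rows downward; lengths in m; the calibration is good to about 2 mm. A picture is of the moment at which its call begins: read the wrist's pose just before it. camera_params takes no time and is no camera call.
- ctrl.close_job(): hands the job in; it is judged then, once.
The state is a dict: "clock": time; "q": joint angles; "qd": joint speeds; "joint_efforts": joint torques, N m; "tcp_pos": TCP position; "eef_rot": TCP orientation; "ft_force": force on the tool from outside, world axes, zero at the start; "wrist_torque": the same for the moment, N m; "grip_width": finger opening in m; "grasp_force": force on a finger pad.
Only numpy, scipy, OpenCV 4.12 (cv2) and the standard library are available. Lean on these libraries where they do the work, as an engineer would, in place of code of your own. Each camera call takes 0.05 s, during which the arm holds its last target. There are 200 camera calls.

## Working session

There is one attempt and no reset: what is moved stays moved. The work goes in short steps, Python scripts to look and compute and a tool call to move; the robot and the scene stay as the last step left them, time stands still between calls to the robot, and variables do not carry over. Pictures are saved under pics/ and viewed, at most 10 in all, crops included, and the job is handed in when it is done.

```bash
ls; mkdir -p pics
```

Run:
```python
from station import ctrl
import cv2,numpy as np
s=ctrl.observe(); print({k:np.round(v,3) for k,v in s.items()}, ctrl.grasp_offset)
for n in("side","top","wrist"):
    p=ctrl.camera_params(n); print(n,{k:np.round(v,4).tolist() if not isinstance(v,str) else v for k,v in p.items()})
    cv2.imwrite(f"pics/{n}0.png",cv2.cvtColor(ctrl.grab_frame(n),cv2.COLOR_RGB2BGR))
```

```text
pics
station.py
{'clock': np.float64(0.0), 'q': array([ 1.015,  0.264, -0.049,  1.259, -0.   ,  1.415]), 'qd': array([ 0.   , -0.001,  0.001,  0.   ,  0.   ,  0.001]), 'joint_efforts': array([ 0.0000e+00, -6.3762e+01,  3.8457e+01,  1.4000e-02, -0.0000e+00,
       -0.0000e+00]), 'tcp_pos': array([0.205, 0.483, 0.231]), 'eef_rot': array([ 0.199,  0.98 , -0.   , -0.   ]), 'ft_force': array([-0.28 ,  0.43 , -0.809]), 'wrist_torque': array([-0.03 , -0.013, -0.   ]), 'grasp_force': np.float64(0.0), 'grip_width': np.float64(0.085)} 0.0187
side {'vertical_fov': 52.2883, 'cx': 323.8664, 'cy': 243.6753, 'world_from_camera': [[0.9987, -0.0269, 0.0426, 0.6123], [0.05, 0.4302, -0.9013, -0.6218], [0.0059, 0.9023, 0.431, 0.5606], [0.0, 0.0, 0.0, 1.0]]}
top {'vertical_fov': 53.3645, 'cx': 317.0326, 'cy': 240.1789, 'world_from_camera': [[-0.009, 0.9971, -0.0762, 0.4837], [-0.9999, -0.0095, -0.0062, 0.2017], [-0.0069, 0.0761, 0.9971, 1.2303], [0.0, 0.0, 0.0, 1.0]]}
wrist {'vertical_fov': 69.2718, 'cx': 318.1219, 'cy': 241.1869, 'hand_eye': [[0.0006, 0.9617, 0.2741, 0.07], [1.0, -0.0009, 0.0007, 0.0001], [0.0009, 0.2741, -0.9617, -0.1429], [0.0, 0.0, 0.0, 1.0]]}
```

View pics/side0.png

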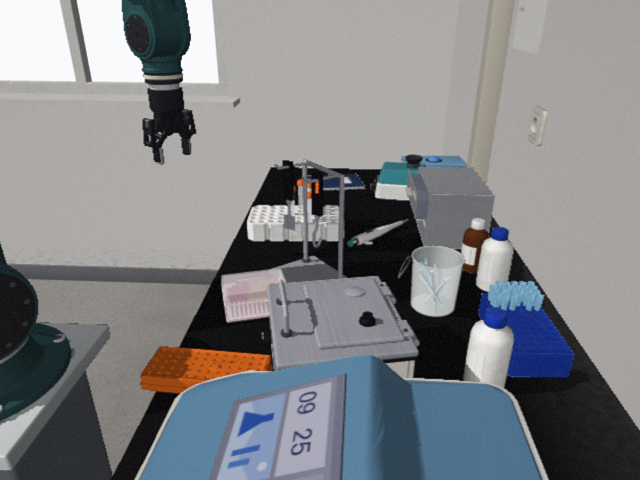

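View pics/top0.png

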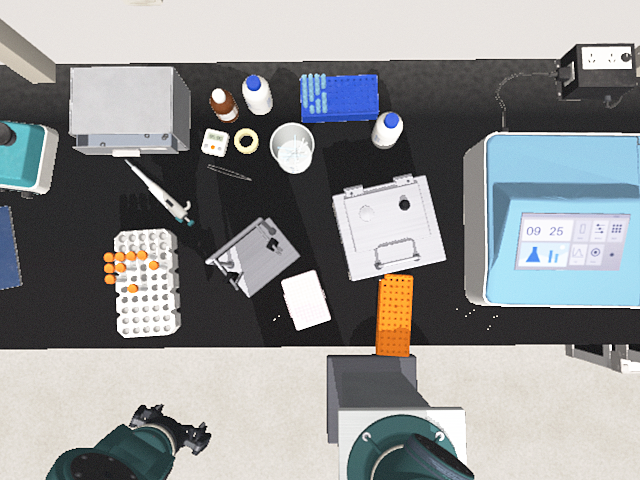

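The side view shows the stand at about (325,220), the steriliser bail at (285,310) and the tip box at (250,295). The top view shows the stand near (250,255), the lid centre near (388,228) and the bail bar near (398,262). I'll zoom in on both.

Run:
```python
import cv2,numpy as np
t=cv2.imread("pics/top0.png");s=cv2.imread("pics/side0.png")
a=cv2.resize(t[205:305,195:315],None,fx=4,fy=4,interpolation=cv2.INTER_CUBIC)   # 480x400
b=cv2.resize(s[150:290,270:350],None,fx=4,fy=4,interpolation=cv2.INTER_CUBIC)  # 320x560
c=np.zeros((560,800,3),np.uint8); c[:400,:480]=a; c[:,480:]=b
cv2.imwrite("pics/crop1.png",c)
d=cv2.resize(t[165:285,325:450],None,fx=3,fy=3,interpolation=cv2.INTER_CUBIC)
e=cv2.resize(s[265:375,260:425],None,fx=2.5,fy=2.5,interpolation=cv2.INTER_CUBIC)
c=np.zeros((400,800,3),np.uint8); c[:360,:375]=d; c[:e.shape[0],380:380+e.shape[1]]=e
cv2.imwrite("pics/crop2.png",c)
```

```text
(no output)
```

View pics/crop1.png

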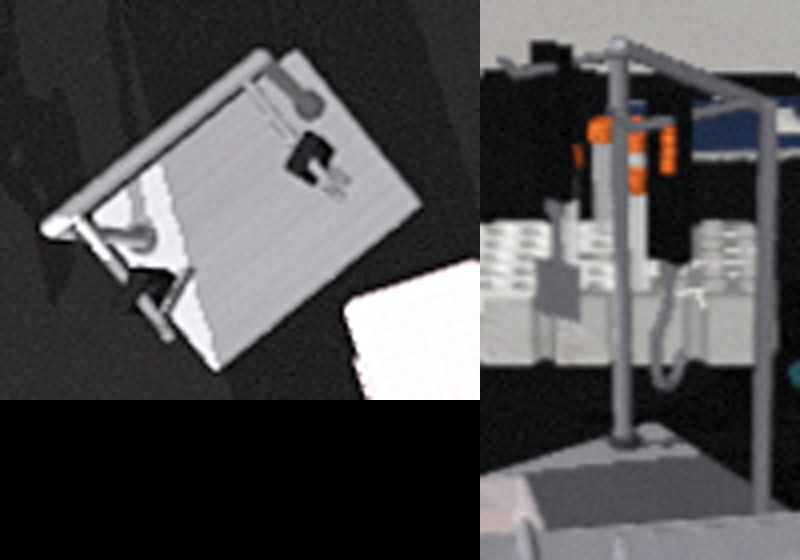

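View pics/crop2.png

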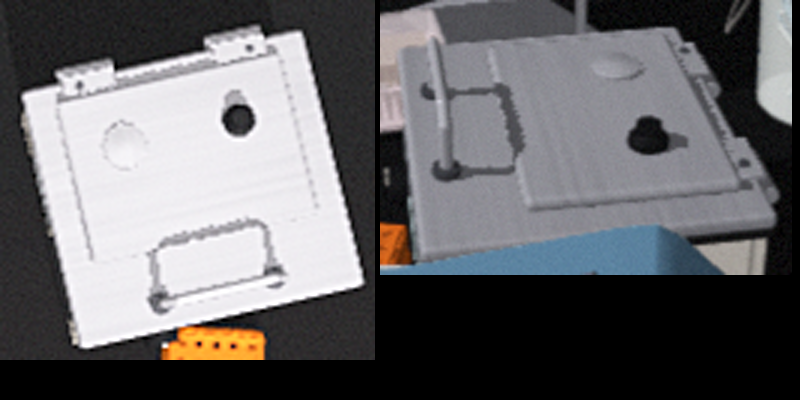

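In the crops, the C-hook hangs on the right-hand peg in the side view (hook bottom at about side px (317,244)). That is the handle at about top px (273,245). The spatula is at top px (234,276). The bail bar runs from about top px (378,264) to (418,257). Next I'll cast rays.

Create h.py:
```python
from station import ctrl
import cv2,numpy as np
from scipy.spatial.transform import Rotation as R
def cam(n,s=None):
    p=ctrl.camera_params(n)
    if n=="wrist":
        T=np.eye(4);T[:3,:3]=R.from_quat(s["eef_rot"]).as_matrix();T[:3,3]=s["tcp_pos"];W=T@np.array(p["hand_eye"])
    else: W=np.array(p["world_from_camera"])
    return W,240/np.tan(np.radians(p["vertical_fov"]/2)),p["cx"],p["cy"]
def ray(c,u,v):
    W,f,cx,cy=c; d=W[:3,:3]@np.array([(u-cx)/f,-(v-cy)/f,-1]); return W[:3,3],d
def onz(c,u,v,z):
    o,d=ray(c,u,v); return o+d*(z-o[2])/d[2]
def proj(c,P):
    W,f,cx,cy=c; q=W[:3,:3].T@(np.array(P)-W[:3,3]); return np.array([cx-f*q[0]/q[2],cy+f*q[1]/q[2]])
def tri(a,b):
    A=[];B=[]
    (o1,d1),(o2,d2)=a,b
    M=np.stack([d1,-d2],1); t=np.linalg.lstsq(M,o2-o1,rcond=None)[0]
    p,q=o1+t[0]*d1,o2+t[1]*d2; return (p+q)/2,np.linalg.norm(p-q)
```

Run:
```python
from h import *
np.set_printoptions(precision=4,suppress=True)
t=cam("top");s=cam("side")
b1=onz(t,206,262,.262);b2=onz(t,261,219,.262);print("bar",b1,b2,np.linalg.norm(b2-b1))
x=np.array([-(b1-b2)[1],(b1-b2)[0]]);print("yaw",np.degrees(np.arctan2(-(b1-b2)[0],(b1-b2)[1])))
print("hook handle top",onz(t,273,245,.27),"spat",onz(t,233,277,.27))
C=[onz(t,*p,.122) for p in((332.3,196.7),(425,175.7),(446,260),(353.3,280.7))];print("lid",np.array(C),np.mean(C,0))
for i in range(4):d=C[(i+1)%4]-C[i];print(np.linalg.norm(d),np.degrees(np.arctan2(d[1],d[0])))
e=[onz(t,*p,.168) for p in((378.3,264),(418.3,256.7))];print("bail",e,np.mean(e,0))
sp=lambda x,y:(260+(x-380)/2.5,265+y/2.5)
print("bail tri",tri(ray(t,378.3,264),ray(s,*sp(435,42))),tri(ray(t,418.3,256.7),ray(s,*sp(447,165))))
```

```text
bar [0.5155 0.4335 0.262 ] [0.6022 0.3217 0.262 ] 0.14144709143359166
yaw 37.8201160791978
hook handle top [0.5482 0.2965 0.27  ] spat [0.4846 0.377  0.27  ]
lid [[ 0.6703  0.1719  0.122 ]
 [ 0.7178 -0.0463  0.122 ]
 [ 0.5195 -0.0897  0.122 ]
 [ 0.4737  0.1256  0.122 ]] [0.5953 0.0404 0.122 ]
0.223315114289554 -77.69876875882808
0.20299403151446807 -167.663565771538
0.2201049916560724 102.02056305126727
0.201943375627366 13.248192181537515
bail [array([0.5106, 0.0727, 0.168 ]), array([ 0.5259, -0.0164,  0.168 ])] [0.5182 0.0282 0.168 ]
bail tri (array([0.511 , 0.0715, 0.1576]), np.float64(0.0002948686086888589)) (array([ 0.5286, -0.0243,  0.1289]), np.float64(0.002148950265082702))
```

The manual's scale: shifts go in shares of 62.5 mm and turns go in shares of pi/2 rad. Converting my numbers, -0.022 m is -0.352, -0.177 rad is -0.1127.

Emit:
shift_gripper(ticks=[[0,0,-0.352,0,0,-0.1127],[0,0,-0.352,0,0,-0.1127],[0,0,-0.352,0,0,-0.1127],[0,0,-0.352,0,0,-0.1127],[0,0,-0.352,0,0,-0.1127],[0,0,-0.352,0,0,-0.1127]], jaw=0.085)

```text
clock: 0.9
tcp_pos: [0.2048, 0.4833, 0.3638]
eef_rot: [-0.327, 0.945, -0.0, -0.0]
ft_force: [-0.0, 0.5, -0.1]
grip_width: 0.0852
grasp_force: 0.0
```

Emit:
shift_gripper(ticks=[[-0.32,-0.712,0,0,0,0],[-0.32,-0.712,0,0,0,0],[-0.32,-0.712,0,0,0,0],[-0.32,-0.712,0,0,0,0],[-0.32,-0.712,0,0,0,0],[-0.32,-0.712,0,0,0,0],[-0.32,-0.712,0,0,0,0],[-0.32,-0.712,0,0,0,0]])

```text
clock: 1.9
tcp_pos: [0.551, 0.2997, 0.3631]
eef_rot: [-0.325, 0.946, 0.0, -0.0]
ft_force: [-0.2, 1.0, -0.2]
grip_width: 0.0854
grasp_force: 0.0
```

Emit:
shift_gripper(ticks=[[0,0,0,0,0,0],[0,0,0,0,0,0]])

```text
clock: 2.15
tcp_pos: [0.5495, 0.3008, 0.3631]
eef_rot: [-0.325, 0.946, 0.0, -0.0]
ft_force: [0.7, -0.4, -0.0]
grip_width: 0.0848
grasp_force: 0.0
```

Run:
```python
from h import *
s=ctrl.observe(); print(R.from_quat(s["eef_rot"]).as_matrix().round(3),s["tcp_pos"])
import json; json.dump({k:np.array(s[k]).tolist() for k in("eef_rot","tcp_pos")},open("w1.json","w"))
cv2.imwrite("pics/wrist1.png",ctrl.grab_frame("wrist")[:,:,::-1])
```

```text
[[-0.789 -0.614 -0.001]
 [-0.614  0.789 -0.   ]
 [ 0.     0.    -1.   ]] [0.54949549 0.30078514 0.36305893]
```

View pics/wrist1.png

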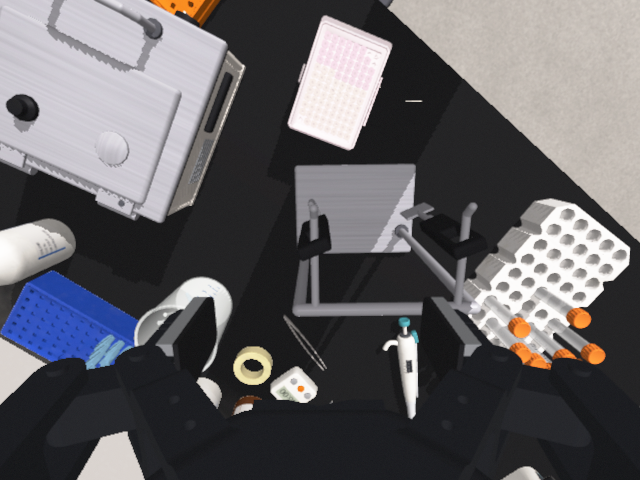

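The wrist picture shows the hook's handle at about (315,235) on its peg (tip at about (313,205)), the spatula at (450,235), and the cross bar along row 309 from column 295 to 475. I'll zoom in on the handle.

Run:
```python
from h import *
w=cv2.imread("pics/wrist1.png")
cv2.imwrite("pics/crop3.png",cv2.resize(w[190:325,285:425],None,fx=4.3,fy=4.3,interpolation=cv2.INTER_CUBIC))
```

```text
(no output)
```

View pics/crop3.png

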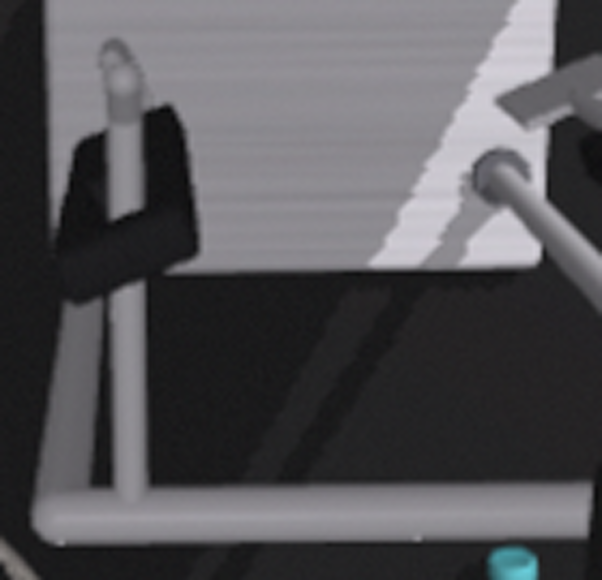

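Run:
```python
from h import *
import json
np.set_printoptions(precision=4,suppress=True)
s={k:np.array(v) for k,v in json.load(open("w1.json")).items()}
c=cam("wrist",s);Rm=R.from_quat(s["eef_rot"]).as_matrix()
px=lambda x,y:(285+(x+.5)/4.3-.5,190+(y+.5)/4.3-.5)
T=lambda P:Rm.T@(P-s["tcp_pos"])
P=[onz(c,*px(*q),.273) for q in((58,257),(190,207),(197,252),(75,303))]
print(np.array(P),np.mean(P,0),"tool",T(np.mean(P,0)))
for i in range(4):
    d=T(P[(i+1)%4])-T(P[i]);print(np.linalg.norm(d),np.degrees(np.arctan2(d[0],d[1])))
b=[onz(c,*px(*q),.262) for q in((40,510),(590,508))];d=T(b[1])-T(b[0]);print("bar ang",np.degrees(np.arctan2(d[0],d[1])),b[0])
pg=[T(onz(c,*px(*q),.260)) for q in((125,110),(130,490))];print("peg",pg)
```

```text
[[0.5598 0.2916 0.273 ]
 [0.54   0.3034 0.273 ]
 [0.5452 0.309  0.273 ]
 [0.5644 0.2986 0.273 ]] [0.5524 0.3007 0.273 ] tool [-0.0022 -0.0019  0.0901]
0.02308005389226559 21.544702317702413
0.007699288985437069 -80.9587722793854
0.02184609127192157 -156.25968179661308
0.0083640327753478 108.68774227611947
bar ang 0.2840176952698523 [0.6029 0.3193 0.262 ]
peg [array([ 0.0192, -0.0028,  0.1031]), array([-0.0506, -0.0021,  0.103 ])]
```

Converted, 0.03 m is 0.48, 0.024 m is 0.384, -0.128 rad is -0.0815.

Emit:
shift_gripper(ticks=[[-0.0352,-0.0304,0,0,0,-0.0815],[0,0,0,0,0,-0.0815],[0,0,0.384,0,0,-0.0815],[0,0,0.48,0,0,0],[0,0,0.48,0,0,0],[0,0,0.48,0,0,0],[0,0,0.48,0,0,0],[0,0,0,0,0,0]])

```text
clock: 3.2
tcp_pos: [0.5508, 0.3009, 0.2183]
eef_rot: [-0.5, 0.866, 0.0, -0.001]
ft_force: [-0.2, -0.5, 0.6]
grip_width: 0.0849
grasp_force: 0.0
```

Emit:
shift_gripper(ticks=[[0,0,0,0,0,0],[0,0,0,0,0,0],[0,0,0,0,0,0],[0,0,0,0,0,0],[0,0,0,0,0,0],[0,0,0,0,0,0]], jaw=0.0)

```text
clock: 3.95
tcp_pos: [0.5528, 0.3007, 0.2199]
eef_rot: [-0.499, 0.867, 0.0, 0.001]
ft_force: [-1.2, 1.2, 6.3]
grip_width: 0.023
grasp_force: 58.4
```

Converted, -0.006 m is -0.096, 0.128 rad is 0.0815.

Emit:
shift_gripper(ticks=[[0,0,-0.096,0,0,0],[0,0,-0.096,0,0,0],[0,0,-0.096,0,0,0],[0,0,0,0,0,0.0815],[0,0,0,0,0,0.0815],[0,0,0,0,0,0.0815],[0,0,0,0,0,0],[0,0,0,0,0,0]])

```text
clock: 4.95
tcp_pos: [0.5527, 0.3005, 0.2374]
eef_rot: [-0.326, 0.945, -0.0, 0.0]
ft_force: [0.3, -1.3, -0.6]
grip_width: 0.0231
grasp_force: 58.7
```

```bash
python3 - <<'E'
from h import *
s=ctrl.observe(); print(R.from_quat(s["eef_rot"]).as_matrix().round(3),s["tcp_pos"])
w=cv2.resize(ctrl.grab_frame("wrist")[180:330,240:440,::-1],None,fx=2.2,fy=2.2)
t=cv2.resize(ctrl.grab_frame("side")[140:290,260:360,::-1],None,fx=3.3,fy=3.3)
c=np.zeros((500,780,3),np.uint8);c[:330,:440]=w;c[:495,445:775]=t
cv2.imwrite("pics/lift.png",c)
E
```

```text
[[-0.788 -0.616  0.   ]
 [-0.616  0.788  0.   ]
 [-0.    -0.    -1.   ]] [0.55266325 0.30053914 0.23739858]
```

View pics/lift.png

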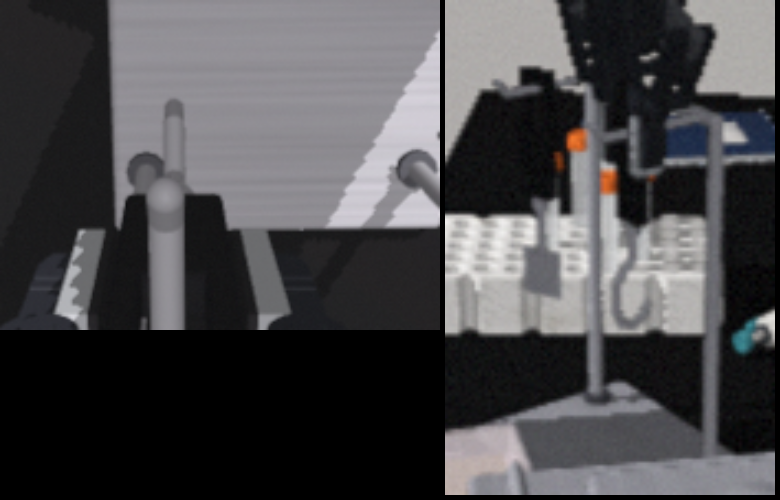

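The hook is lifted with the peg free in the slot (peg column 167, handle middle 173 in the crop), and the spatula is still hanging. I'll draw the hook off the peg.

Converted, 0.02 m is 0.32, 0.012 m is 0.192.

Emit:
shift_gripper(ticks=[[0,-0.024,0,0,0,0],[0.192,0,0,0,0,0],[0.192,0,0,0,0,0],[0.192,0,0,0,0,0],[0.224,0,0,0,0,0],[0.32,0,0,0,0,0],[0.16,0,0,0,0,0],[0,0,0,0,0,0]])

```text
clock: 6.05
tcp_pos: [0.4901, 0.2499, 0.2377]
eef_rot: [-0.324, 0.946, 0.0, 0.0]
ft_force: [0.6, 0.6, -0.8]
grip_width: 0.0228
grasp_force: 58.7
```

Converted, -0.0454 m is -0.7264, 0.0166 m is 0.2656, 0.148 rad is 0.0942.

Emit:
shift_gripper(ticks=[[0,0,-0.2,0,0,0.0942],[0,0,-0.2,0,0,0.0942],[0.2656,-0.7264,-0.2,0,0,0.0949],[0.2656,-0.7264,0,0,0,0],[0.2656,-0.7264,0,0,0,0],[0.2656,-0.7264,0,0,0,0],[0.2656,-0.7264,0,0,0,0],[0,0,0,0,0,0]])

```text
clock: 7.05
tcp_pos: [0.4655, 0.0079, 0.2749]
eef_rot: [-0.106, 0.994, -0.0, 0.0]
ft_force: [-0.6, 0.1, -1.1]
grip_width: 0.0232
grasp_force: 59.2
```

Emit:
shift_gripper(ticks=[[0,0,0,0,0,0],[0,0,0,0,0,0]])

```text
clock: 7.3
tcp_pos: [0.4655, 0.0111, 0.2747]
eef_rot: [-0.109, 0.994, 0.0, -0.0]
ft_force: [0.7, 0.0, -1.3]
grip_width: 0.023
grasp_force: 59.2
```

Run:
```python
from h import *
import json
s=ctrl.observe(); print(R.from_quat(s["eef_rot"]).as_matrix().round(3),s["tcp_pos"])
json.dump({k:np.array(s[k]).tolist() for k in("eef_rot","tcp_pos")},open("w2.json","w"))
w=ctrl.grab_frame("wrist")[:,:,::-1];cv2.imwrite("pics/w2.png",w)
sd=ctrl.grab_frame("side")[:,:,::-1];cv2.imwrite("pics/s2.png",sd)
t=cv2.resize(sd[215:375,195:355],None,fx=3,fy=3,interpolation=cv2.INTER_CUBIC)
c=np.zeros((480,800,3),np.uint8);c[:,:320]=w[:,160:480];c[:,320:]=t
cv2.imwrite("pics/c2.png",c)
```

```text
[[-0.976 -0.216 -0.   ]
 [-0.216  0.976  0.   ]
 [ 0.     0.    -1.   ]] [0.46550697 0.01113045 0.27471635]
```

View pics/c2.png

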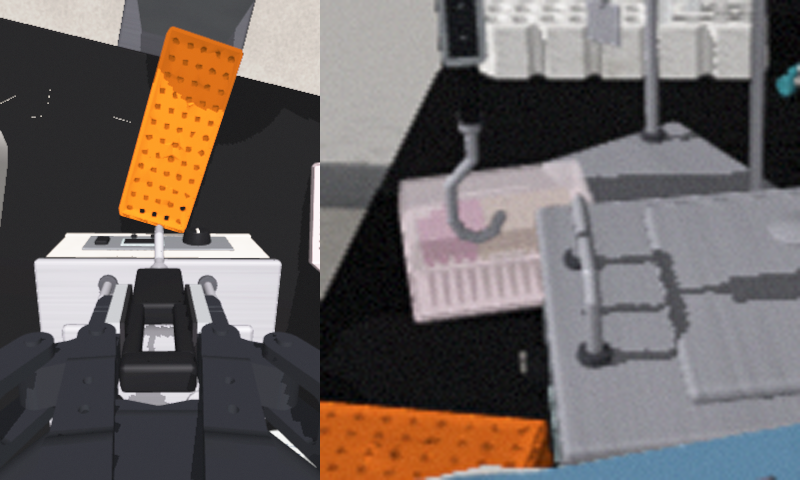

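The wrist half shows the hook handle between the pads, clear of the rack. The side half shows the hook (bottom arc near crop (480,235)) in front of the bail. The bar runs from about crop (582,197) to (603,290). I'll compare these with predicted projections.

Run:
```python
from h import *
import json
np.set_printoptions(precision=4,suppress=True)
s={k:np.array(v) for k,v in json.load(open("w2.json")).items()}
Rm=R.from_quat(s["eef_rot"]).as_matrix();sd=cam("side");t=cam("top");w=cam("wrist",s)
cr=lambda P:((proj(sd,P)-[195,215])*3)
a=np.radians(12.3);x=np.array([np.cos(a),np.sin(a),0]);y=np.array([-x[1],x[0],0]);bar=np.array([.5153,.0235,.166])
for d in(-45,-36,0,36,45):print("bar",d,cr(bar+y*d/1e3),proj(t,bar+y*d/1e3), "foot",cr(bar+y*d/1e3-[0,0,.044]))
org=s["tcp_pos"]+[0,0,.0431]
f=lambda *p:org+Rm@(np.array(p)*[-1,1,-1]/1e3)  # hook frame -> world
for n,p in dict(seat=(0,0,-141),tip=(12,0,-133),bottom=(0,0,-151),hbot=(0,0,-78),back=(-15,0,-141)).items():print(n,f(*p),cr(f(*p)))
print("top-corners handle wrist",[proj(w,f(a,b,10))-[160,0] for a in(5,-5) for b in(12,-12)])
```

```text
bar -45 [264.5962 280.6235] [419.9626 257.1935] foot [267.2265 354.8559]
bar -36 [262.9563 270.6999] [416.0285 258.0916] foot [265.6001 344.3854]
bar 0 [256.7441 233.1078] [400.2854 261.6853] foot [259.4307 304.6675]
bar 36 [251.037 198.572] [384.5314 265.2815] foot [253.7511 268.1028]
bar 45 [249.682  190.3724] [380.5913 266.1809] foot [252.4009 259.4108]
seat [0.4655 0.0112 0.1768] [154.9646 224.3841]
tip [0.4772 0.0137 0.1848] [177.9886 208.8056]
bottom [0.4655 0.0112 0.1668] [156.1859 241.3136]
hbot [0.4655 0.0111 0.2398] [146.9319 113.0331]
back [0.4509 0.0079 0.1768] [124.926  226.7945]
top-corners handle wrist [array([195.7288, 395.2427]), array([117.6994, 395.1415]), array([196.7379, 367.1915]), array([116.6593, 367.0933])]
```

Run:
```python
from h import *
g=cv2.imread("pics/side0.png",0)
print("side cols 274-300");
for r in range(276,334,3):print(r,*g[r,274:300])
g=cv2.imread("pics/top0.png",0)
print("top rows 252-272 at cols 380..418")
for c in range(376,424,4):print(c,*g[250:274,c])
```

```text
side cols 274-300
276 172 178 178 180 177 187 194 190 180 156 107 78 80 80 77 80 77 81 79 84 82 81 83 78 82 83
279 179 180 180 182 196 200 178 166 180 182 164 116 86 78 77 79 82 83 77 77 74 79 80 84 81 77
282 173 178 179 173 170 170 165 144 106 118 145 139 113 93 102 109 119 122 131 136 143 138 127 130 133 131
285 137 139 136 137 138 163 172 158 127 85 114 135 140 137 137 138 137 141 138 139 139 142 138 138 139 135
288 138 135 138 141 146 155 170 168 150 104 97 124 136 134 135 137 139 141 137 142 138 141 137 140 142 139
291 133 141 141 144 142 136 160 171 158 123 93 115 139 136 136 138 140 140 140 137 137 141 138 143 139 138
294 136 138 142 140 143 146 149 167 164 146 109 101 119 137 135 135 137 139 145 141 142 139 142 140 144 141
297 139 142 142 137 135 133 134 157 169 161 131 82 115 139 140 137 139 140 141 140 139 141 140 145 146 143
300 138 130 94 60 61 86 108 144 167 167 146 111 87 92 97 97 123 140 140 137 139 118 98 95 99 96
303 138 135 110 78 51 56 52 69 146 172 162 134 91 69 74 81 113 129 135 130 133 138 130 133 132 134
306 141 141 140 140 141 142 143 143 162 187 182 154 119 9
[... 1476 characters left out ...]
251 249 222 238 238 235 235 245 241 96 25
396 238 238 238 237 240 237 237 238 239 227 153 198 251 248 218 241 238 237 236 243 246 148 15 23
400 239 238 237 238 237 236 239 240 232 170 191 252 254 230 240 237 237 235 242 245 152 4 24 13
404 240 238 239 237 234 237 239 237 198 180 251 254 229 239 237 237 236 242 250 203 6 23 24 20
408 238 239 239 235 236 238 239 211 173 250 255 232 239 238 236 238 242 251 224 0 28 30 32 24
412 243 244 237 224 228 217 182 170 250 255 239 240 238 237 236 241 254 252 8 35 45 48 43 42
416 213 166 177 160 62 91 165 249 255 184 124 214 243 239 241 253 255 25 31 45 44 49 48 42
420 237 239 240 245 244 224 188 229 232 228 244 239 237 241 253 252 71 30 43 43 46 45 43 46
```

Converted, 0.016 m is 0.256, -0.0135 m is -0.216.

Emit:
shift_gripper(ticks=[[0,0.0224,0.256,0,0,0],[0,0,0.256,0,0,0],[0,0,0,0,0,0],[-0.208,0,0,0,0,0],[-0.208,0,0,0,0,0],[-0.208,0,0,0,0,0],[-0.216,0,0,0,0,0],[0,0,0,0,0,0]])

```text
clock: 8.4
tcp_pos: [0.5171, 0.0231, 0.2425]
eef_rot: [-0.108, 0.994, 0.0, -0.0]
ft_force: [-1.0, -0.5, -1.3]
grip_width: 0.0231
grasp_force: 59.2
```

Emit:
shift_gripper(ticks=[[0,0,0,0,0,0],[0,0,-0.096,0,0,0],[0,0,-0.096,0,0,0],[0,0,0,0,0,0]])

```text
clock: 8.9
tcp_pos: [0.5164, 0.0228, 0.2555]
eef_rot: [-0.108, 0.994, -0.0, 0.001]
ft_force: [0.1, -0.8, -0.8]
grip_width: 0.023
grasp_force: 59.2
```

Run:
```python
from h import *
s=ctrl.observe(); print(s["tcp_pos"],s["ft_force"].round(1))
w=ctrl.grab_frame("wrist")[:,:,::-1]
sd=ctrl.grab_frame("side")[:,:,::-1];cv2.imwrite("pics/s3.png",sd)
t=cv2.resize(sd[230:340,235:335],None,fx=5,fy=5,interpolation=cv2.INTER_CUBIC)
c=np.zeros((550,800,3),np.uint8);c[:480,:300]=w[:,170:470];c[:550,300:]=t
cv2.imwrite("pics/c3.png",c)
```

```text
[0.51638472 0.02281667 0.25552822] [ 0.1 -0.8 -0.8]
```

View pics/c3.png

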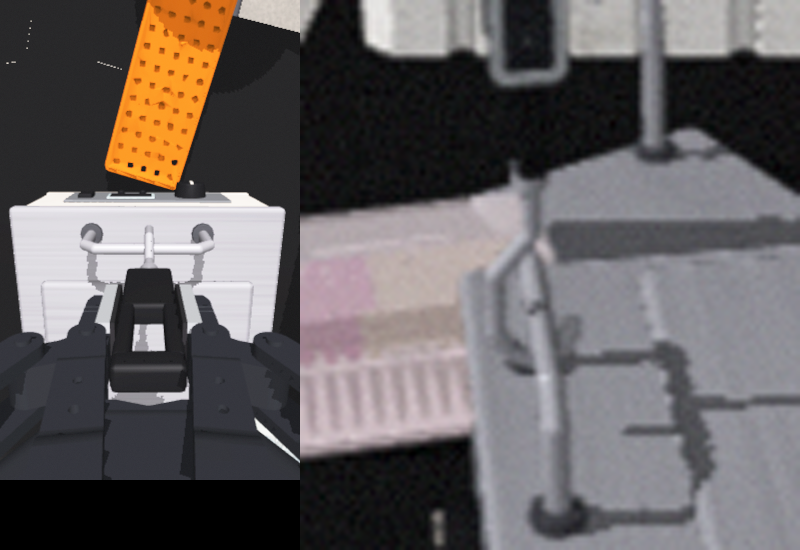

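The side half shows the shank at (495,300) in front of the bar and the tip at (575,320) behind it, so the bar lies in the mouth. I'll lift gently until it touches.

Converted, -0.002 m is -0.032.

Emit:
shift_gripper(ticks=[[0,0,-0.032,0,0,0],[0,0,-0.032,0,0,0],[0,0,-0.032,0,0,0],[0,0,0,0,0,0]])

```text
clock: 9.5
tcp_pos: [0.5163, 0.0229, 0.2609]
eef_rot: [-0.108, 0.994, -0.0, 0.0]
ft_force: [-0.2, 0.2, -1.2]
grip_width: 0.0232
grasp_force: 59.2
```

Emit:
shift_gripper(ticks=[[0,0,-0.024,0,0,0],[0,0,-0.024,0,0,0],[0,0,0,0,0,0],[0,0,0,0,0,0]])

```text
clock: 10.0
tcp_pos: [0.5161, 0.0229, 0.2636]
eef_rot: [-0.108, 0.994, 0.0, -0.0]
ft_force: [0.5, -0.6, -4.5]
grip_width: 0.0233
grasp_force: 58.8
```

Emit:
shift_gripper(ticks=[[0,0,-0.016,0,0,0],[0,0,0,0,0,0]])

```text
clock: 10.25
tcp_pos: [0.5163, 0.0229, 0.2648]
eef_rot: [-0.108, 0.994, 0.0, 0.0]
ft_force: [0.8, 0.3, -4.4]
grip_width: 0.0229
grasp_force: 58.8
```

Converted, -0.0015 m is -0.024, -0.0005 m is -0.008.

Emit:
shift_gripper(ticks=[[-0.008,0,-0.024,0,0,0],[0,0,0,0,0,0]])

```text
clock: 10.5
tcp_pos: [0.5165, 0.023, 0.2659]
eef_rot: [-0.108, 0.994, 0.0, -0.0]
ft_force: [1.0, -0.1, -11.6]
grip_width: 0.023
grasp_force: 59.3
```

Emit:
shift_gripper(ticks=[[-0.008,0,-0.024,0,0,0],[0,0,0,0,0,0]])

```text
clock: 10.75
tcp_pos: [0.517, 0.0231, 0.2676]
eef_rot: [-0.108, 0.994, 0.0, -0.0]
ft_force: [0.9, -0.4, -13.7]
grip_width: 0.0233
grasp_force: 59.3
```

Emit:
shift_gripper(ticks=[[-0.008,0,-0.024,0,0,0],[0,0,0,0,0,0]])

```text
clock: 11.0
tcp_pos: [0.5176, 0.0232, 0.2693]
eef_rot: [-0.108, 0.994, 0.0, -0.0]
ft_force: [0.1, -0.1, -14.3]
grip_width: 0.0229
grasp_force: 59.4
```

Converted, -0.0015 m is -0.024, -0.0005 m is -0.008.

Emit:
shift_gripper(ticks=[[-0.008,0,-0.024,0,0,0],[-0.008,0,-0.024,0,0,0],[0,0,0,0,0,0]])

```text
clock: 11.38
tcp_pos: [0.5188, 0.0235, 0.2727]
eef_rot: [-0.108, 0.994, -0.0, 0.0]
ft_force: [-0.9, 0.6, -9.7]
grip_width: 0.023
grasp_force: 59.8
```

Emit:
shift_gripper(ticks=[[-0.008,0,-0.024,0,0,0],[0,0,0,0,0,0]])

```text
clock: 11.62
tcp_pos: [0.5195, 0.0236, 0.2744]
eef_rot: [-0.108, 0.994, -0.0, 0.001]
ft_force: [0.3, 1.6, -4.1]
grip_width: 0.023
grasp_force: 60.5
```

Emit:
shift_gripper(ticks=[[-0.008,0,-0.024,0,0,0],[0,0,0,0,0,0]])

```text
clock: 11.88
tcp_pos: [0.5198, 0.0236, 0.2756]
eef_rot: [-0.108, 0.994, -0.0, 0.0]
ft_force: [0.2, 0.1, -4.3]
grip_width: 0.0233
grasp_force: 60.5
```

Emit:
shift_gripper(ticks=[[-0.008,0,-0.024,0,0,0],[0,0,0,0,0,0]])

```text
clock: 12.12
tcp_pos: [0.5202, 0.0237, 0.2769]
eef_rot: [-0.108, 0.994, -0.0, 0.0]
ft_force: [1.6, 0.6, -4.8]
grip_width: 0.0229
grasp_force: 60.5
```

Converted, -0.002 m is -0.032, -0.0005 m is -0.008.

Emit:
shift_gripper(ticks=[[-0.008,0,-0.032,0,0,0],[-0.008,0,-0.032,0,0,0],[-0.008,0,-0.032,0,0,0],[0,0,0,0,0,0],[0,0,0,0,0,0],[0,0,0,0,0,0]])

```text
clock: 12.88
tcp_pos: [0.5216, 0.0241, 0.2828]
eef_rot: [-0.108, 0.994, -0.0, 0.0]
ft_force: [3.3, 0.7, -5.8]
grip_width: 0.0231
grasp_force: 60.3
```

Run:
```python
from h import *
s=ctrl.observe(); print(s["tcp_pos"],s["ft_force"].round(1))
sd=ctrl.grab_frame("side")[:,:,::-1];cv2.imwrite("pics/s4.png",sd)
a=cv2.imread("pics/s3.png")
f=lambda i:cv2.resize(i[240:370,245:345],None,fx=4,fy=4,interpolation=cv2.INTER_CUBIC)
cv2.imwrite("pics/c4.png",np.hstack([f(a),f(sd)]))
c=cam("side");al=np.radians(12.3);x=np.array([np.cos(al),np.sin(al),0]);y=np.array([-x[1],x[0],0])
bar=np.array([.516,.0237,.166]);h=bar+.186*x-[0,0,.056]
for th in(0,.08,.1,.12):
    r=lambda u,v,w:h+x*(u*np.cos(th)+v*np.sin(th))+[0,0,-u*np.sin(th)+v*np.cos(th)]+y*w
    print(th,*[((proj(c,r(*p))-[245,240])*4).round(0) for p in((-.186,.056,0),(-.186,.056,-.045),(-.207,.012,.113),(-.207,.012,-.05),(-.186,.012,-.045))])
```

```text
[0.52164443 0.0240663  0.28275369] [ 3.3  0.7 -5.8]
0 [144. 211.] [155. 274.] [ 78. 169.] [103. 386.] [158. 373.]
0.08 [156. 177.] [168. 239.] [ 80. 136.] [106. 349.] [161. 340.]
0.1 [160. 168.] [171. 230.] [ 81. 128.] [107. 339.] [163. 331.]
0.12 [163. 160.] [175. 221.] [ 83. 119.] [108. 330.] [164. 323.]
```

View pics/c4.png

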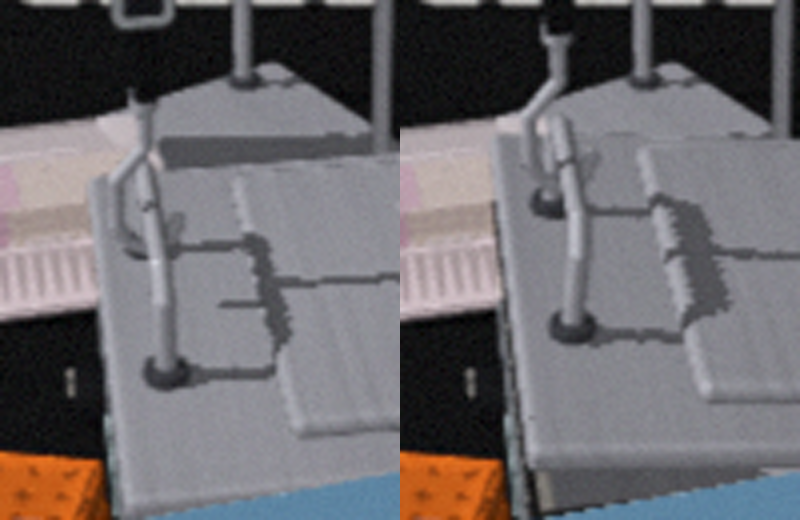

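The lid's near bail foot moved from row 372 to row 327, 45 crop px against 42 predicted for 0.1 rad. So the lid is about 0.105 rad open, or about 2.1 cm at the front, with the bar seated in the hook. I'll ease the small side load and check that it's steady.

Converted, -0.001 m is -0.016, 0.0005 m is 0.008.

Emit:
shift_gripper(ticks=[[-0.016,0,0.008,0,0,0],[0,0,0,0,0,0],[0,0,0,0,0,0],[0,0,0,0,0,0],[0,0,0,0,0,0],[0,0,0,0,0,0]])

```text
clock: 13.68
tcp_pos: [0.5225, 0.0243, 0.2823]
eef_rot: [-0.108, 0.994, 0.0, -0.0]
ft_force: [0.1, -0.1, -4.7]
grip_width: 0.0227
grasp_force: 60.4
```

Emit:
shift_gripper(ticks=[[0,0,0,0,0,0],[0,0,0,0,0,0],[0,0,0,0,0,0],[0,0,0,0,0,0]])

```text
clock: 14.18
tcp_pos: [0.5225, 0.0243, 0.2823]
eef_rot: [-0.108, 0.994, -0.0, -0.0]
ft_force: [-0.8, 0.6, -5.2]
grip_width: 0.0231
grasp_force: 60.4
```

Run:
```python
from h import *
a=cv2.imread("pics/s4.png",0).astype(int);b=cv2.cvtColor(ctrl.grab_frame("side"),cv2.COLOR_RGB2GRAY).astype(int)
# lid foot dark blob near col 288,row 322
for g in(a,b):
    m=np.argwhere(g[312:330,278:300]<80);print(m.mean(0)+[312,278],len(m))
```

```text
[322.28571429 288.92857143] 70
[322.57971014 288.56521739] 69
```

The lid is steady, carried with about 4 N on the hook, so I'm handing in.

```bash
python3 -c "
from station import ctrl
print(ctrl.close_job())"
```

```text
the job is handed in; nothing more can be done
None
```

I handed the job in at about 14 s with the lid free of the gasket and held steadily on the hook, open about 2.1 cm at the front by the side camera; the spatula was still hanging when last seen.

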